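# Hold the offcut in the corner of the sawing board

## Task

Get the longer of the two loose timber offcuts ready to be sawn: lay it flat on the sawing board, its long side flush along the fence and its end right up against the stop block. Then press it firmly with the fingers, forward into the fence and down onto the board in one diagonal push, and finish while still holding that push; do not let go. Leave the shorter offcut and the other things on the bench where they are.

Things in the scene. Friction and masses are not known exactly. Their poses are not given: they have to be found in the camera images.
- offcut_long: The longer timber offcut, pale wood, a loose rectangular block 45 x 140 x 40 mm (x, y, z), about 0.1 to 0.2 kg, lying on the bench right of the sawing board; which of the two offcuts lies nearer the robot varies. Origin: centre of its underside. Its y axis runs along its length, z up. It can be gripped across its 45 mm width.
- offcut_short: The shorter timber offcut, the same pale wood and section, 45 x 90 x 40 mm, loose; leave it alone. Origin: centre of its underside, y along its length.
- board: The wooden sawing board, fixed to the bench, 200 mm (its x) by 260 mm (its y); its place and yaw vary. Origin: centre of its underside on the bench; +x points from its open front to the fence along the back, +y to the left end, where the stop block is, z up. All its parts are rigid.
- deck: The board's plywood deck, 200 x 260 mm, on which the offcut lies; its smooth, waxed upper face (friction about 0.3) is 24 mm above the bench. This friction takes part of a forward push before the fence feels it. Frame the same as the board's.
- fence: The wooden fence, a bar 30 mm thick along the whole back of the deck, standing 35 mm above the deck, with a 3 mm saw kerf 100 mm from the stop block. Its front face (towards the robot) is the plane x = +65 mm of the board's frame. Frame the same as the board's.
- stop: The stop block, wood, 70 mm (x) by 40 mm (y), standing 30 mm above the deck, at the left end of the deck, meeting the fence at a right angle. Its inner face is the plane y = +85 mm of the board's frame and runs from the fence 70 mm towards the front. Frame the same as the board's.
- corner (a point): The inside corner where deck top, fence face and stop face meet: 65, 85, 24 mm in the board's frame, axes as the board's. The free deck runs 165 mm from it to the front (-x) and 215 mm to the right (-y). An offcut fully in the corner has its origin at x = -22.5, y = -70, z = 0 mm from here, its length along this y axis.
- nail_tin: Open metal tin, 66 mm across, 48 mm high, a bystander behind the work. Origin: centre of its underside.
- marker: Marker pen, 135 mm long and 17 mm thick, a bystander lying nearest the robot on the right. Origin: centre of its underside.
- hex_bolt: Steel bolt, 50 mm long with a 19 mm head, a bystander lying right of the offcuts. Origin: centre of its underside.
- sprue_stub_a: Upright sawn-off metal stub, 24 mm across and 53 mm high, a bystander at the right, near the robot. Origin: centre of its underside.

How it is judged (in metres and radians):
On the way:
1. the longer offcut lies flat on the deck of the sawing board (z of offcut_long in the frame of corner between -0.004 and 0.004 m and x of offcut_long in the frame of corner between -0.13 and -0.015 m and y of offcut_long in the frame of corner between -0.2 and -0.06 m and angle between offcut_long's own z axis and vertical below 0.06 rad and contact force between offcut_long and deck above 0.3 N), for 0.2 s.
At the end, for the whole second after the job is handed in: The longer offcut lies flat on the deck (0.04 rad), along the fence (0.04 rad, 4 mm), its end within 5 mm of the stop block, at rest; the fingers still press it (over 4 N) so that it bears on the fence with over 3 N and on the deck with over 4.5 N through the last second (contact force between offcut_long and fence above 3 N and contact force between offcut_long and deck above 4.5 N and contact force between offcut_long and the fingers above 4 N and x of offcut_long in the frame of corner above -0.0265 m and y of offcut_long in the frame of corner between -0.075 and -0.065 m and z of offcut_long in the frame of corner between -0.003 and 0.003 m and angle between the y axis of offcut_long and the y axis of corner, either way round below 0.04 rad and angle between offcut_long's own z axis and vertical below 0.04 rad and linear speed of offcut_long below 0.02 m/s); the arm keeps its last pose, push and grip.
It fails at once if the shorter offcut or another loose thing on the bench is moved by more than 30 mm (distance of any of offcut_short, nail_tin, marker, hex_bolt, sprue_stub_a from where it was at the start of the episode above 0.03 m).
It also fails if it takes over 48 s, if anything falls off the work surface, if the arm or the gripper's body presses on something with over 40 N, if the wrist force passes 120 N, or if a joint passes its speed limit or range.

## Robot

A 6-joint arm with a two-finger parallel gripper is mounted at the origin on a cart in front of the work surface, level with it; the furniture and walls round the work are solid. World frame = base frame: x ahead of the robot, y to its left, z up, the work surface at z = 0. Lengths are in mm, angles in rad, forces in N, time in s.
With the tool pointing down it reaches from about 300 to 875 mm from the base axis. Payload 6.4 kg.
Tool frame: the origin (TCP) lies where the fingers leave the gripper's body, on its centre line; the fingertips stand 73 mm ahead of it and the grasp point (between the pads) lies 54 mm ahead of it; z points along the fingers, y is the line along which they close (so a half turn about z gives the same grasp; the last joint's range is limited). The gripper opens to 85 mm and grips with 20 to 120 N. Pads are 22 mm wide; open, the fingers measure 114 mm over their backs; the gripper's body (76 mm by 85 mm) begins 54 mm behind the grasp point. The pads swing forward as they close: fully open they stand 13 mm farther back than shut.
Start: joints at [0.938, 0.181, 1.607, -0, 1.354, -0.206], TCP at [238.018, 523.44, 303.888] pointing down, gripper open.
Joint ranges: [-2.99, 2.99], [-0.89, 2.07], [0.3, 2.58], [-1.14, 4.28], [0, 2.63], [-3.12, 3.12]. Speed limits (rad/s): [2.57, 2.57, 3.01, 3.14, 3.14, 3.14].

## Interface

Orientations are given as a 3x3 rotation matrix whose columns are the frame's x, y, z axes.
In Python, from station import robot gives the robot as it stands. The module is installed in compiled form; this text tells all that it offers.
- The arm moves only by the tool carry_out, never from a script. Its argument "commands" is a list that holds one entry, the list of rows, each a list of 5 numbers: the closure, from 0 (fully open) to 1 (shut), then the shift along the tool's x, y, z in m, then the turn about the tool's z in degrees. In form: [[[grip, tx, ty, tz, spin], ...]]. A call has exactly 10 rows; each row shifts and turns the commanded pose from where the row before left it, along the tool's axes as they then stand; what a row does not reach is not made up. A row lasts 1/12 s, in which the tool goes at most 41.7 mm and 7.16 degrees, less where a joint would pass 70% of its speed; a pose out of reach is approached as far as the arm can. A call with a gripper value outside its range is refused whole. The fingers move at their own pace and stop on an object; the grip force is fixed at half the most. Time passes only in rows, so rows that do not move let the fingers close, or fill a call up. It gives the time, the measured TCP pose, the force, the opening and the grip force at its end, in the units of the state.
- robot.observe(): the state, without advancing time (a new reading comes with each control period).
- robot.get_image(name): name is "scene" or "top" or "wrist"; returns (picture, depth): 400x640x3 uint8, red, green, blue; 400x640 float32, mm along the optical axis (not along the pixel's ray), 0 where there is no reading.
- robot.camera_params(name): a dict with "camera_matrix" (3x3 intrinsics, pixels), "extrinsics" (4x4, takes a point from camera to world coordinates); the wrist camera has in their place "mount" (4x4, takes a point from camera to tool coordinates, whose origin is the TCP and whose axes are the flange's). Camera axes: x right, y up, looking along -z (the intrinsics and any distortion apply to the point x, -y, -z); pixel columns grow to the right and rows downward; lengths in mm; the calibration is good to about 2 mm. A picture is of the moment at which its call begins: read the wrist's pose just before it. camera_params takes no time and is no camera call.
- robot.hand_in(): hands the job in; it is judged then, once.
Trained networks look in the newest picture that a camera, given by its name, has taken for a name from the list of things; names that differ only in an ending like _2 or _b are one class to them, and where a whole thing is asked for, a point or a joint stands for the part that bears it (a point fixed in the world has none). Each returns a list of dicts, best first, with "score" (0 to 1); they miss things now and then, are a little off and sometimes report something else, mostly with a low value. They report only what shows in the picture. A call takes as long as a camera call.
- robot.spot_in(camera, target): "xy" ([column, row] in pixels, amid what is visible of it).
- robot.regions_of(camera, target): "pixels" (400x640 bool, what is visible of it) and "xy" ([column, row] in pixels, amid what is visible of it).
- robot.tip_of(camera, target): "xy" ([column, row] in pixels: a listed point, or the origin of a listed thing).
The state is a dict: "t": time; "joint_positions": joint angles; "qvel": joint speeds; "joint_torque": joint torques, N m; "position": TCP position; "tcp_rot": TCP orientation; "contact_force": force on the tool from outside, world axes, zero at the start; "wrist_torque": the same for the moment, N m; "grip_width": finger opening in mm; "finger_force": force on a finger pad.
Only numpy, scipy, OpenCV 4.12 (cv2) and the standard library are available. Lean on these libraries where they do the work, as an engineer would, in place of code of your own. Each camera call takes 0.05 s, during which the arm holds its last target. There are 200 camera calls.

## Working session

There is one attempt and no reset: what is moved stays moved. The work goes in short steps, Python scripts to look and compute and a tool call to move; the robot and the scene stay as the last step left them, time stands still between calls to the robot, and variables do not carry over. Pictures are saved under pics/ and viewed, at most 10 in all, crops included, and the job is handed in when it is done.

Besides the shell and the picture viewer there is one more tool, called after "Emit:" as a command line: name --argument value ..., lists and objects as JSON in quotes. carry_out: Moves the arm, as the interface text tells. Its arguments: {"type":"object","properties":{"commands":{"type":"array","items":{"type":"array","items":{"type":"array","items":{"type":"number"}}}}},"required":["commands"]}

```bash
mkdir -p pics; cat > h.py <<'E'
import numpy as np, cv2
from station import robot
def save(n,f):
    im,d=robot.get_image(n); cv2.imwrite(f,im[:,:,::-1]); return im,d
def T(n):
    p=robot.camera_params(n); K=np.array(p['camera_matrix'])
    if 'extrinsics' in p: return K,np.array(p['extrinsics'])
    s=robot.observe(); M=np.eye(4); M[:3,:3]=s['tcp_rot']; M[:3,3]=s['position']
    return K,M@np.array(p['mount'])
def cloud(n,d):
    K,E=T(n); v,u=np.mgrid[0:400,0:640]
    X=(u-K[0,2])/K[0,0]*d; Y=(v-K[1,2])/K[1,1]*d
    P=np.stack([X,-Y,-d,np.ones_like(d)],-1)@E.T
    P=P[...,:3]; P[d==0]=np.nan; return P
E
python3 - <<'E'
from h import *
s=robot.observe(); print({k:np.round(v,3).tolist() for k,v in s.items()})
im,d=save('top','pics/top1.png'); P=cloud('top',d)
print(robot.camera_params('top'))
for t in ['offcut_long','offcut_short','board','fence','stop','nail_tin','marker','hex_bolt','sprue_stub_a']:
    for r in robot.regions_of('top',t)[:2]:
        m=r['pixels']; q=P[m]; q=q[~np.isnan(q[:,0])]
        z=np.percentile(q[:,2],80) if len(q) else 0
        top=q[abs(q[:,2]-z)<6]
        rr=cv2.minAreaRect(top[:,:2].astype(np.float32)) if len(top)>5 else None
        print(t,round(r['score'],2),np.round(r['xy']),m.sum(),round(float(z),1),rr)
print('corner',robot.tip_of('top','corner')[:2])
E
```

```text
{'t': 0.0, 'joint_positions': [0.938, 0.182, 1.608, 0.0, 1.354, -0.206], 'qvel': [0.0, -0.0, -0.001, 0.0, -0.001, -0.001], 'joint_torque': [-0.002, -44.486, -35.134, -0.0, 0.009, 0.0], 'position': [237.764, 523.074, 302.975], 'tcp_rot': [[-0.91, 0.414, -0.001], [0.414, 0.91, -0.001], [0.0, -0.002, -1.0]], 'contact_force': [0.318, 0.229, -0.468], 'wrist_torque': [0.009, 0.01, -0.015], 'finger_force': 0.0, 'grip_width': 85.41}
{'camera_matrix': array([[496.38852051,   0.        , 312.41896538],
       [  0.        , 496.38852051, 203.57880677],
       [  0.        ,   0.        ,   1.        ]]), 'extrinsics': array([[ 2.46271985e-03,  9.92598885e-01, -1.21414119e-01,
         3.89676563e+02],
       [-9.99996777e-01,  2.51941967e-03,  3.13482858e-04,
        -6.14219030e+01],
       [ 6.17055854e-04,  1.21412955e-01,  9.92601891e-01,
         1.38478177e+03],
       [ 0.00000000e+00,  0.00000000e+00,  0.00000000e+00,
         1.00000000e+00]])}
offcut_long 0.79 [405. 234.] 891 43.7 ((476.9503479003906, -313.4273681640625), (44.88472366333008, 140.1728973388672), 27.6280517578125)
offc
[... 408 characters left out ...]
154.] 1196 62.8 ((688.5682983398438, 138.77305603027344), (31.46949577331543, 258.99273681640625), 13.878816604614258)
stop 0.71 [207. 180.] 438 57.8 ((614.826171875, 228.617431640625), (70.8978271484375, 40.52330017089844), 13.684526443481445)
nail_tin 0.64 [320. 123.] 528 33.8 ((775.8356323242188, -83.92918395996094), (58.9614372253418, 63.18474197387695), 89.5506820678711)
nail_tin 0.29 [246. 184.] 7025 52.8 ((656.5553588867188, 130.11639404296875), (100.53939056396484, 258.9073181152344), 14.86363410949707)
marker 0.69 [365. 280.] 265 17.7 ((349.19744873046875, -212.9285888671875), (14.526630401611328, 130.20156860351562), 7.218051433563232)
corner [{'xy': [212.1, 166.6], 'score': 0.68}]
```

View pics/top1.png

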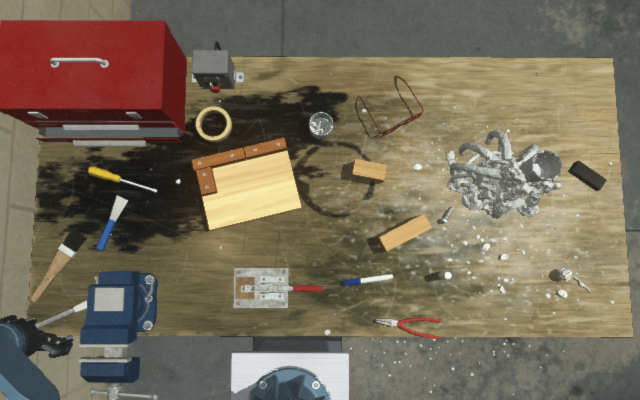

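Emit:
carry_out --commands '[[[0,-0.0235,-0.0276,0,0],[0,-0.0235,-0.0276,0,0],[0,-0.0235,-0.0276,0,0],[0,-0.0235,-0.0276,0,0],[0,-0.0235,-0.0276,0,0],[0,-0.0235,-0.0276,0,0],[0,-0.0235,-0.0276,0,0],[0,-0.0235,-0.0276,0,0],[0,-0.0235,-0.0276,0,0],[0,-0.0235,-0.0276,0,0]]]'

```text
t: 1.38
position: [337.7, 173.4, 304.2]
tcp_rot: [[-0.911, 0.413, 0.001], [0.413, 0.911, 0.0], [-0.001, 0.001, -1.0]]
contact_force: [1.6, -0.5, 0.4]
grip_width: 85.5
finger_force: 0.0
```

Emit:
carry_out --commands '[[[0,-0.0235,-0.0276,0,0],[0,-0.0235,-0.0276,0,0],[0,-0.0235,-0.0276,0,0],[0,-0.0235,-0.0276,0,0],[0,-0.0235,-0.0276,0,0],[0,-0.0235,-0.0276,0,0],[0,-0.0235,-0.0276,0,0],[0,-0.0235,-0.0276,0,0],[0,-0.0235,-0.0276,0,0],[0,-0.0235,-0.0276,0,0]]]'

```text
t: 2.22
position: [437.5, -175.6, 304.1]
tcp_rot: [[-0.91, 0.414, 0.001], [0.414, 0.91, -0.0], [-0.001, -0.0, -1.0]]
contact_force: [-0.3, 0.1, 0.0]
grip_width: 85.3
finger_force: 0.0
```

Emit:
carry_out --commands '[[[0,-0.0235,-0.0276,0,0],[0,-0.0235,-0.0276,0,0],[0,-0.0235,-0.0276,0,0],[0,-0.0235,-0.0276,0,0],[0,0,0,0.01,6.4],[0,0,0,0.01,6.4],[0,0,0,0.01,6.3],[0,0,0,0.01,6.3],[0,0,0,0,6.3],[0,0,0,0,6.3]]]'

```text
t: 3.05
position: [476.9, -312.8, 262.9]
tcp_rot: [[-0.457, 0.889, -0.001], [0.889, 0.457, 0.001], [0.002, -0.001, -1.0]]
contact_force: [-0.7, -0.0, 0.6]
grip_width: 85.6
finger_force: 0.0
```

```bash
python3 - <<'E'
from h import *
s=robot.observe(); print({k:np.round(s[k],3).tolist() for k in ['t','joint_positions','position','tcp_rot']})
im,d=save('wrist','pics/w1.png'); P=cloud('wrist',d)
for t in ['offcut_long','hex_bolt']:
    for r in robot.regions_of('wrist',t)[:2]:
        m=r['pixels']; q=P[m]; q=q[~np.isnan(q[:,0])]
        z=np.percentile(q[:,2],70)
        top=q[abs(q[:,2]-z)<6]
        print(t,round(r['score'],2),np.round(r['xy']),m.sum(),round(float(z),1),cv2.minAreaRect(top[:,:2].astype(np.float32)))
E
```

```text
{'t': 3.05, 'joint_positions': [-0.789, 0.211, 1.658, -0.0, 1.275, -1.264], 'position': [476.855, -312.769, 262.87], 'tcp_rot': [[-0.457, 0.889, -0.001], [0.889, 0.457, 0.001], [0.002, -0.001, -1.0]]}
offcut_long 0.71 [319. 175.] 8129 40.5 ((475.8741760253906, -313.4345397949219), (45.052459716796875, 140.1450653076172), 27.45407485961914)
hex_bolt 0.64 [302. 295.] 491 12.3 ((528.2963256835938, -436.34173583984375), (18.31552505493164, 50.19832992553711), 62.301727294921875)
```

View pics/w1.png

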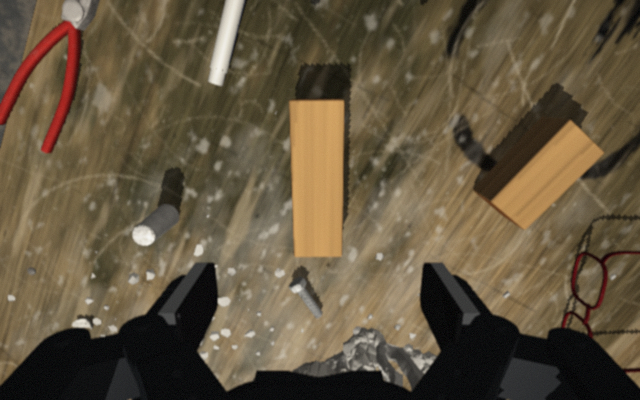

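The wrist view shows the long offcut centred at about (318,178), square to the fingers. The bolt (302,290) and the short offcut (545,175) are clear of it. I'll go down and grip.

Emit:
carry_out --commands '[[[0,0,0,0.03,0],[0,0,0,0.03,0],[0,0,0,0.03,0],[0,0,0,0.03,0],[0,0,0,0.03,0],[0,0,0,0.02,0],[0,0,0,0.011,0],[1,0,0,0,0],[1,0,0,0,0],[1,0,0,0,0]]]'

```text
t: 4.03
position: [478.2, -313.9, 84.6]
tcp_rot: [[-0.463, 0.886, 0.002], [0.886, 0.463, -0.002], [-0.003, 0.001, -1.0]]
contact_force: [1.0, -0.4, 0.7]
grip_width: 51.6
finger_force: 0.0
```

Emit:
carry_out --commands '[[[1,0,0,0,0],[1,0,0,0,0],[1,0,0,0,0],[1,0,0,0,0],[1,0,0,0,0],[1,0,0,-0.01,0],[1,0,0,-0.02,0],[1,0,0,-0.03,0],[1,0,0,-0.03,0],[1,0,0,-0.03,0]]]'

```text
t: 4.87
position: [476.8, -312.5, 204.5]
tcp_rot: [[-0.463, 0.887, -0.0], [0.887, 0.463, 0.001], [0.001, -0.0, -1.0]]
contact_force: [0.6, -0.0, -2.0]
grip_width: 44.2
finger_force: 62.7
```

Emit:
carry_out --commands '[[[1,0.0232,0.0241,0,0],[1,0.0232,0.0241,0,0],[1,0.0232,0.0241,0,0],[1,0.0232,0.0241,0,0],[1,0.0232,0.0241,0,0],[1,0.0232,0.0241,0,0],[1,0.0232,0.0241,0,0],[1,0.0232,0.0241,0,0],[1,0.0232,0.0241,0,0],[1,0.0232,0.0241,0,0]]]'

```text
t: 5.7
position: [583.6, 6.0, 203.7]
tcp_rot: [[-0.463, 0.887, 0.0], [0.887, 0.463, 0.0], [-0.0, 0.0, -1.0]]
contact_force: [1.2, -0.5, -2.4]
grip_width: 44.0
finger_force: 62.8
```

Emit:
carry_out --commands '[[[1,0.0232,0.0241,0,0],[1,0.0232,0.0241,0,0],[1,0.0232,0.0241,0,0],[1,0.0232,0.0241,0,0],[1,0,0,0,6.8],[1,0,0,0,6.8],[1,0,0,0,0],[1,0,0,0,0],[1,0,0,0,0],[1,0,0,0,0]]]'

```text
t: 6.53
position: [626.1, 130.5, 203.1]
tcp_rot: [[-0.243, 0.97, 0.0], [0.97, 0.243, 0.0], [0.0, 0.0, -1.0]]
contact_force: [0.2, -1.1, -2.6]
grip_width: 43.6
finger_force: 62.9
```

```bash
python3 - <<'E'
from h import *
s=robot.observe(); print({k:np.round(s[k],3).tolist() for k in ['t','joint_positions','position','tcp_rot']})
im,d=save('wrist','pics/w2.png'); P=cloud('wrist',d)
for t in ['offcut_long','stop','fence']:
    for r in robot.regions_of('wrist',t)[:2]:
        m=r['pixels']; q=P[m]; q=q[~np.isnan(q[:,0])]
        z=np.percentile(q[:,2],70)
        top=q[abs(q[:,2]-z)<5]
        print(t,round(r['score'],2),np.round(r['xy']),m.sum(),round(float(z),1),cv2.minAreaRect(top[:,:2].astype(np.float32)))
E
```

```text
{'t': 6.533, 'joint_positions': [0.02, 0.42, 1.517, 0.0, 1.205, -0.225], 'position': [626.078, 130.505, 203.118], 'tcp_rot': [[-0.243, 0.97, 0.0], [0.97, 0.243, 0.0], [0.0, 0.0, -1.0]]}
offcut_long 0.81 [319. 224.] 34006 157.9 ((622.3147583007812, 147.9281005859375), (46.18067932128906, 108.84724426269531), 14.018318176269531)
stop 0.67 [340.  49.] 8897 53.9 ((614.00439453125, 229.23126220703125), (70.39340209960938, 39.40894317626953), 14.012760162353516)
stop 0.21 [207. 122.] 31090 23.9 ((551.1123046875, 122.85285949707031), (245.24253845214844, 170.88731384277344), 79.0440902709961)
fence 0.92 [419. 136.] 15187 58.9 ((686.848388671875, 143.18692016601562), (30.48060417175293, 251.7710418701172), 14.073334693908691)
```

View pics/w2.png

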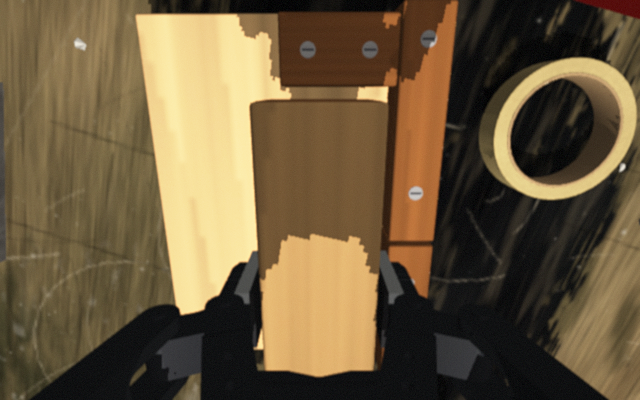

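The stop (340,49) and fence (419,136) are where the first measurement put them. The gaps are about 24 mm to the fence and 6–8 mm to the stop. Next I lower it to the deck.

Emit:
carry_out --commands '[[[1,0,0,0.025,0],[1,0,0,0.025,0],[1,0,0,0.025,0],[1,0,0,0.01,0],[1,0,0,0.006,0],[1,0,0,0.003,0],[1,0,0,0.002,0],[1,0,0,0,0],[1,0,0,0,0],[1,0,0,0,0]]]'

```text
t: 7.57
position: [627.5, 131.0, 109.2]
tcp_rot: [[-0.241, 0.97, 0.003], [0.97, 0.241, -0.0], [-0.001, 0.003, -1.0]]
contact_force: [-2.0, -0.4, 6.4]
grip_width: 43.7
finger_force: 63.9
```

Emit:
carry_out --commands '[[[1,0.001,0,0,0],[1,0.001,0,0,0],[1,0.001,0,0,0],[1,0.001,0,0,0],[1,0.001,0,0,0],[1,0.001,0,0,0],[1,0,0,0,0],[1,0,0,0,0],[1,0,0,0,0],[1,0,0,0,0]]]'

```text
t: 8.4
position: [626.7, 136.3, 109.2]
tcp_rot: [[-0.241, 0.97, 0.005], [0.971, 0.241, -0.001], [-0.002, 0.005, -1.0]]
contact_force: [0.9, -2.8, 5.3]
grip_width: 43.7
finger_force: 63.8
```

Emit:
carry_out --commands '[[[1,0.0005,0,0,0],[1,0.0005,0,0,0],[1,0.0005,0,0,0],[1,0.0005,0,0,0],[1,0.0005,0,0,0],[1,0.0005,0,0,0],[1,0,0,0,0],[1,0,0,0,0],[1,0,0,0,0],[1,0,0,0,0]]]'

```text
t: 9.23
position: [626.4, 137.8, 109.2]
tcp_rot: [[-0.241, 0.971, 0.005], [0.971, 0.241, -0.003], [-0.004, 0.005, -1.0]]
contact_force: [1.4, -8.7, 6.5]
grip_width: 43.9
finger_force: 63.8
```

Its end now touches the stop at about 9 N. I'll open part-way and lift clear.

Emit:
carry_out --commands '[[[1,-0.001,0,0,0],[0.37,0,0,0,0],[0.37,0,0,0,0],[0.37,0,0,0,0],[0.37,0,0,0,0],[0.37,0,0,0,0],[0.37,0,0,-0.01,0],[0.37,0,0,-0.02,0],[0.37,0,0,-0.03,0],[0.37,0,0,-0.03,0]]]'

```text
t: 10.07
position: [623.5, 138.9, 197.5]
tcp_rot: [[-0.241, 0.97, -0.002], [0.97, 0.241, 0.0], [0.001, -0.002, -1.0]]
contact_force: [0.7, 0.2, 0.6]
grip_width: 54.0
finger_force: 0.0
```

```bash
cat > chk.py <<'E'
from h import *
import sys
def chk(n,f):
    s=robot.observe(); print({k:np.round(s[k],3).tolist() for k in ['t','position','grip_width','contact_force']})
    im,d=save(n,f); P=cloud(n,d)
    for t in ['offcut_long','stop','fence']:
      for r in robot.regions_of(n,t)[:1]:
        m=r['pixels']; q=P[m]; q=q[~np.isnan(q[:,0])]
        z=np.percentile(q[:,2],70); top=q[abs(q[:,2]-z)<4]
        c,sz,a=cv2.minAreaRect(top[:,:2].astype(np.float32))
        print(t,round(r['score'],2),np.round(r['xy']),round(float(z),1),np.round(c,1),np.round(sz,1),round(a,1),'board x,y',round(.970*c[0]+.242*c[1]-685.9,1),round(-.242*c[0]+.970*c[1]-53.7,1))
chk(sys.argv[1],sys.argv[2])
E
python3 chk.py wrist pics/w3.png
```

```text
{'t': 10.067, 'position': [623.489, 138.879, 197.466], 'grip_width': 53.995, 'contact_force': [0.695, 0.217, 0.638]}
offcut_long 0.81 [325. 201.] 72.1 [631.6 140.3] [ 45.1 139.9] 13.8 board x,y -39.3 -70.5
stop 0.86 [341.  63.] 62.1 [619.1 229.9] [70.2 39.3] 14.0 board x,y -29.7 19.4
fence 0.9 [419. 145.] 67.6 [691.1 147.4] [ 30.5 244.2] 14.1 board x,y 20.2 -78.0
```

View pics/w3.png

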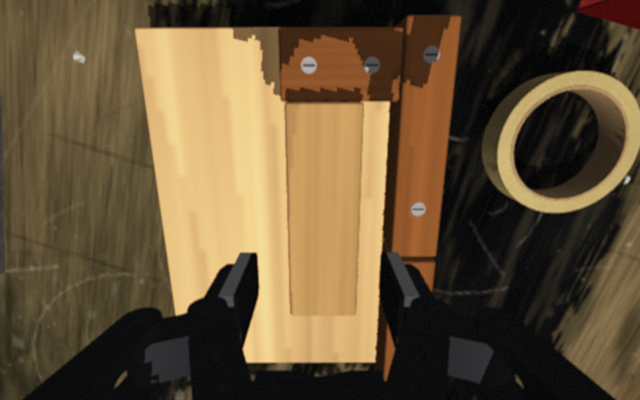

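The offcut lies flat against the stop, with its end edge at row 102. About 22 mm is left to the fence. I'll turn the hand 90°, shut the fingers and go down in front of the offcut.

Emit:
carry_out --commands '[[[1,0,0,0,6.9],[1,0,0,0,6.9],[1,0,0,0,6.9],[1,0,0,0,6.9],[1,0,0,0,6.9],[1,0,0,0,6.9],[1,0,0,0,6.9],[1,0,0,0,6.9],[1,0,0,0,6.9],[1,0,0,0,6.9]]]'

```text
t: 11.1
position: [623.2, 138.8, 195.1]
tcp_rot: [[0.823, 0.568, -0.003], [0.568, -0.823, -0.0], [-0.003, -0.002, -1.0]]
contact_force: [0.4, -0.6, 0.7]
grip_width: 0.1
finger_force: 0.0
```

Emit:
carry_out --commands '[[[1,0,0,0,7],[1,0,0,0,7],[1,0,0,0,7],[1,-0.025,0,0,0],[1,-0.025,0,0,0],[1,0,0,0.03,0],[1,0,0,0.03,0],[1,0,0,0.02,0],[1,0,0,0.01,0],[1,0,0,0,0]]]'

```text
t: 11.93
position: [573.1, 126.6, 103.2]
tcp_rot: [[0.971, 0.241, -0.007], [0.241, -0.971, -0.0], [-0.007, -0.002, -1.0]]
contact_force: [-0.8, 0.1, -0.4]
grip_width: -0.1
finger_force: 0.0
```

Emit:
carry_out --commands '[[[1,0.006,0,-0.004,0],[1,0.006,0,0,0],[1,0.004,0,0,0],[1,0.004,0,0,0],[1,0.004,0,0,0],[1,0.004,0,0,0],[1,0.004,0,0,0],[1,0.004,0,0,0],[1,0,0,0,0],[1,0,0,0,0]]]'

```text
t: 12.77
position: [611.0, 135.5, 110.8]
tcp_rot: [[0.97, 0.241, 0.0], [0.241, -0.97, 0.0], [0.0, 0.0, -1.0]]
contact_force: [-0.2, 0.5, -0.3]
grip_width: -0.3
finger_force: 0.0
```

Emit:
carry_out --commands '[[[1,0.001,0,0,0],[1,0.001,0,0,0],[1,0.001,0,0,0],[1,0.001,0,0,0],[1,0.001,0,0,0],[1,0,0,0,0],[1,0,0,0,0],[1,0,0,0,0],[1,0,0,0,0],[1,0,0,0,0]]]'

```text
t: 13.6
position: [615.0, 136.5, 110.7]
tcp_rot: [[0.971, 0.241, -0.001], [0.241, -0.971, -0.0], [-0.001, -0.0, -1.0]]
contact_force: [-5.1, -1.8, 2.4]
grip_width: -0.2
finger_force: 2.6
```

Emit:
carry_out --commands '[[[1,0.001,0,0,0],[1,0.001,0,0,0],[1,0.001,0,0,0],[1,0,0,0,0],[1,0,0,0,0],[1,0,0,0,0],[1,0,0,0,0],[1,0,0,0,0],[1,0,0,0,0],[1,0,0,0,0]]]'

```text
t: 14.43
position: [615.5, 136.6, 110.7]
tcp_rot: [[0.97, 0.241, -0.008], [0.241, -0.97, -0.002], [-0.008, -0.0, -1.0]]
contact_force: [-17.2, -5.5, 13.3]
grip_width: 0.2
finger_force: 9.2
```

```bash
python3 chk.py wrist pics/w4.png; python3 chk.py top pics/t4.png
```

```text
{'t': 14.433, 'position': [615.467, 136.623, 110.705], 'grip_width': 0.2, 'contact_force': [-17.151, -5.53, 13.315]}
offcut_long 0.91 [314. 207.] 63.9 [648.  144.7] [ 45.7 141. ] 14.2 board x,y -22.3 -70.2
stop 0.65 [ 86. 234.] 53.9 [613.9 229.4] [70.1 41.6] 14.6 board x,y -34.9 20.3
fence 0.55 [318. 107.] 59.0 [684.6 152.5] [ 30.3 225.5] 14.1 board x,y 15.1 -71.4
{'t': 14.633, 'position': [615.483, 136.621, 110.71], 'grip_width': -0.286, 'contact_force': [-17.425, -5.478, 13.048]}
offcut_long 0.65 [259. 161.] 67.0 [663.   90.1] [44.5 28. ] 13.6 board x,y -21.0 -126.8
stop 0.55 [210. 185.] 56.5 [605.5 225.8] [50.2 40.2] 12.8 board x,y -43.9 18.8
fence 0.69 [270. 147.] 61.9 [708.4  59.9] [31.9 96.2] 13.7 board x,y 15.7 -167.0
```

View pics/w4.png

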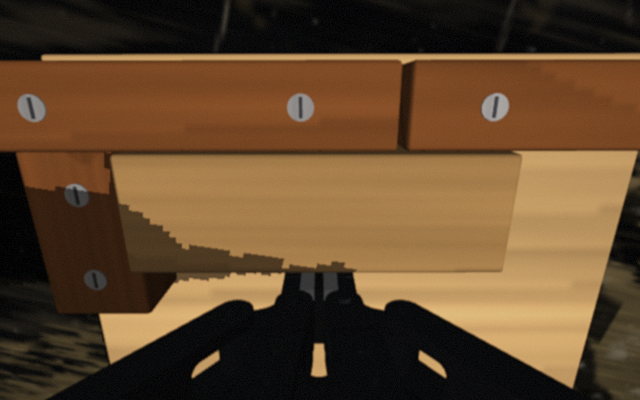

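The offcut is seated: flush with the fence along row 152, and against the stop at column 110. I'll add the final diagonal push, forward and down, and hold it.

Emit:
carry_out --commands '[[[1,0.0005,0,0.0005,0],[1,0.0005,0,0.0005,0],[1,0,0,0,0],[1,0,0,0,0],[1,0,0,0,0],[1,0,0,0,0],[1,0,0,0,0],[1,0,0,0,0],[1,0,0,0,0],[1,0,0,0,0]]]'

```text
t: 15.67
position: [615.6, 136.8, 109.6]
tcp_rot: [[0.97, 0.242, -0.01], [0.242, -0.97, -0.002], [-0.011, -0.001, -1.0]]
contact_force: [-21.2, -6.8, 16.2]
grip_width: -0.1
finger_force: 11.2
```

Emit:
carry_out --commands '[[[1,0,0,0,0],[1,0,0,0,0],[1,0,0,0,0],[1,0,0,0,0],[1,0,0,0,0],[1,0,0,0,0],[1,0,0,0,0],[1,0,0,0,0],[1,0,0,0,0],[1,0,0,0,0]]]'

```text
t: 16.5
position: [615.5, 136.8, 109.6]
tcp_rot: [[0.97, 0.242, -0.01], [0.242, -0.97, -0.002], [-0.011, -0.001, -1.0]]
contact_force: [-21.7, -7.0, 16.5]
grip_width: 0.1
finger_force: 11.2
```

```bash
python3 chk.py wrist pics/w5.png
```

```text
{'t': 16.5, 'position': [615.536, 136.795, 109.568], 'grip_width': 0.052, 'contact_force': [-21.7, -6.992, 16.478]}
offcut_long 0.6 [317. 210.] 63.9 [648.1 144.7] [ 45.6 140.6] 14.1 board x,y -22.3 -70.2
stop 0.84 [ 84. 237.] 53.9 [613.7 229.4] [70.7 41.4] 15.2 board x,y -35.1 20.3
fence 0.65 [319. 106.] 59.0 [684.5 152.8] [ 30.2 222.2] 14.0 board x,y 15.1 -71.1
```

The seat holds. With this push, though, friction at the fence could be carrying part of the downward load, so the deck force isn't certain. Pressing from the top and dragging forward guarantees both forces, and there is time to switch.

Emit:
carry_out --commands '[[[1,-0.005,0,0,0],[1,-0.01,0,0,0],[1,0,0,-0.015,0],[1,0,0,-0.015,0],[1,0,0,-0.015,0],[1,0,0,0,0],[1,0.015,0,0,0],[1,0.015,0,0,0],[1,0.01,0,0,0],[1,0,0,0,0]]]'

```text
t: 17.53
position: [645.5, 143.9, 154.6]
tcp_rot: [[0.971, 0.241, 0.003], [0.241, -0.971, 0.0], [0.003, 0.0, -1.0]]
contact_force: [-0.3, -0.1, 0.3]
grip_width: 0.1
finger_force: 0.0
```

```bash
python3 chk.py wrist pics/w6.png
```

```text
{'t': 17.533, 'position': [645.506, 143.856, 154.578], 'grip_width': 0.06, 'contact_force': [-0.288, -0.058, 0.321]}
offcut_long 0.7 [316. 238.] 63.4 [646.7 144.7] [ 45.7 140.1] 14.1 board x,y -23.5 -69.8
stop 0.86 [149. 261.] 53.6 [612.7 228.8] [69.8 41. ] 13.3 board x,y -36.3 19.9
fence 0.67 [348. 168.] 58.4 [686.5 139.2] [ 30.8 260.7] 14.0 board x,y 13.7 -84.8
```

Emit:
carry_out --commands '[[[1,0,0,0.008,0],[1,0,0,0.005,0],[1,0,0,0.002,0],[1,0,0,0.001,0],[1,0,0,0.001,0],[1,0,0,0.001,0],[1,0,0,0.001,0],[1,0,0,0,0],[1,0,0,0,0],[1,0,0,0,0]]]'

```text
t: 18.57
position: [643.8, 143.6, 136.7]
tcp_rot: [[0.971, 0.241, 0.0], [0.241, -0.971, -0.0], [0.0, 0.0, -1.0]]
contact_force: [-3.8, -0.0, 5.6]
grip_width: 0.3
finger_force: 2.7
```

Emit:
carry_out --commands '[[[1,0.0005,0,0.001,0],[1,0.0005,0,0.001,0],[1,0.0005,0,0.001,0],[1,0.0005,0,0,0],[1,0,0,0,0],[1,0,0,0,0],[1,0,0,0,0],[1,0,0,0,0],[1,0,0,0,0],[1,0,0,0,0]]]'

```text
t: 19.4
position: [644.2, 143.7, 136.6]
tcp_rot: [[0.97, 0.242, -0.004], [0.242, -0.97, -0.002], [-0.004, 0.0, -1.0]]
contact_force: [-19.2, -3.3, 29.4]
grip_width: 0.0
finger_force: 14.6
```

Emit:
carry_out --commands '[[[1,0,0,0,0],[1,0,0,0,0],[1,0,0,0,0],[1,0,0,0,0],[1,0,0,0,0],[1,0,0,0,0],[1,0,0,0,0],[1,0,0,0,0],[1,0,0,0,0],[1,0,0,0,0]]]'

```text
t: 20.23
position: [644.2, 143.7, 136.6]
tcp_rot: [[0.97, 0.242, -0.004], [0.242, -0.97, -0.002], [-0.004, 0.0, -1.0]]
contact_force: [-19.0, -3.7, 28.6]
grip_width: -0.0
finger_force: 14.6
```

```bash
python3 chk.py wrist pics/w7.png
```

```text
{'t': 20.233, 'position': [644.234, 143.731, 136.571], 'grip_width': -0.039, 'contact_force': [-19.036, -3.681, 28.611]}
offcut_long 0.87 [315. 246.] 63.8 [648.1 144.9] [ 46.  140.5] 14.2 board x,y -22.2 -70.0
stop 0.9 [132. 273.] 53.9 [613.6 229.6] [69.6 40.6] 16.6 board x,y -35.2 20.5
fence 0.71 [346. 172.] 58.9 [687.7 140.1] [ 30.8 259.3] 14.1 board x,y 15.1 -84.3
```

View pics/w7.png

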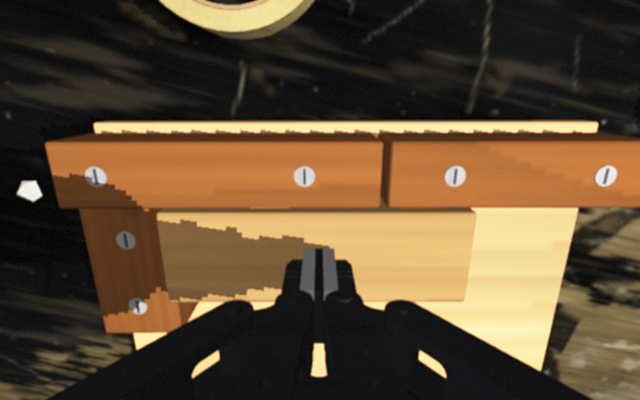

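The offcut is flush with the fence (row 208) and against the stop (column 158). The fingers press on its top at (318,270), with the force steady at about 19 N forward and 29 N down.

```bash
python3 -c "from station import robot; print(robot.hand_in())"
```

```text
the job is handed in; nothing more can be done
None
```

I handed the job in at about 20 s with the longer offcut flat on the deck, flush against the fence and stop block, and the fingers still holding a diagonal push of about 19 N forward and 29 N down; `hand_in()` returned no verdict.

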